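# Hold the winch pawl clear through the guard window

### The arm

A 7-joint arm with a two-finger parallel gripper is mounted at the origin on the work surface. World frame = base frame: x ahead of the robot, y to its left, z up, the work surface at z = 0. Lengths are in m, angles in rad, forces in N, time in s.
With the tool pointing down it reaches from about 0.425 to 0.975 m from the base axis. Payload 16.7 kg.
Tool frame: the origin (TCP) lies on the centre line of the jaws, within the pads' length; the fingertips stand 25 mm ahead of it and the grasp point (between the pads) lies 6 mm ahead of it; z points along the fingers, y is the direction in which the jaws open and shut (so a half turn about z gives the same grasp; the last joint's range is limited). The gripper opens to 85 mm and grips with 20 to 120 N. Pads are 22 mm wide; open, the fingers measure 114 mm over their backs; the gripper's body (76 mm by 85 mm) begins 54 mm behind the grasp point. The pads swing forward as they close: fully open they stand 13 mm farther back than shut.
Start: joints at [-0.149, 0.426, 0.074, 1.606, -0.034, 1.111, -0.067], TCP at [0.675, -0, 0.256] pointing down, gripper open.
Joint ranges: [-2.85, 2.85], [-0.5, 2.14], [-1.23, 1.37], [0.21, 2.46], [-1.02, 4.16], [0.16, 2.05], [-2.73, 2.73]. Speed limits (rad/s): [1.89, 1.89, 2.39, 2.39, 3.01, 3.01, 3.01].

### API

Orientations are given as [roll, pitch, yaw] about the fixed x, y, z axes, in that order (R = Rz(yaw) Ry(pitch) Rx(roll)).
In Python, from workcell import env gives the robot as it stands.
- The arm moves only by the shell command python3 -m handwheel 'ROWS' [OPENING] [FORCE]. ROWS is JSON, a list of rows, each a list of 6 numbers: the shift along the tool's x, y, z in units of 30 mm (1.0 is 30 mm), then the turn, a rotation vector about the tool's x, y, z in units of 6 degrees (1.0 is 6 degrees). In form: [[tx, ty, tz, wx, wy, wz], ...]. A call has 1 to 5 rows; each row is the pose to reach, as a shift and turn from the pose commanded when the call began, along the tool's axes at that moment; what a row does not reach only later rows make up. A row lasts 1/8 s, in which the tool goes at most 62.5 mm and 10.7 degrees, less where a joint would pass 70% of its speed; a pose out of reach is approached as far as the arm can. A call with a gripper value outside its range is refused whole. OPENING is the finger opening in mm, from 0 to 85.4, set as the call begins (- or left out, the last holds). The fingers move at their own pace and stop on an object; FORCE is the grip in N (left out, the last holds). Time passes only in rows, so rows that repeat a pose let the fingers close. It gives the time, the measured TCP pose, the force and the opening at its end, in the units of the state.
- env.observe(): the state, without advancing time (a new reading comes with each control period).
- env.capture(name): name is "scene" or "side" or "wrist"; returns a dict with "frame" (400x640x3 uint8, red, green, blue), "range_z" (400x640 float32, m along the optical axis (not along the pixel's ray), 0 where there is no reading), "K" (3x3 intrinsics, pixels), "T" (4x4, takes a point from camera to world coordinates); the wrist camera has in their place "T_tool_cam" (4x4, takes a point from camera to tool coordinates, whose origin is the TCP and whose axes are the flange's). Camera axes: x right, y down, z forward; pixel columns grow to the right and rows downward; lengths in m; the calibration is good to about 2 mm. A picture is of the moment at which its call begins: read the wrist's pose just before it.
- env.close_job(): hands the job in, once; it reports no verdict.
The state is a dict: "clock": time; "qpos": joint angles; "joint_velocities": joint speeds; "effort": joint torques, N m; "tool_pos": TCP position; "orientation": TCP orientation; "ft_force": force on the tool from outside, world axes, zero at the start; "ft_torque": the same for the moment, N m; "width": finger opening in m.
Only numpy, scipy, OpenCV 4.12 (cv2) and the standard library are available. Lean on these libraries where they do the work, as an engineer would, in place of code of your own. Each camera call takes 0.05 s, during which the arm holds its last target.

### The job

I want to turn the bench winch's bare drum back by hand, so free its ratchet for me: reach with closed fingertips through the window in the top of the guard, press the pawl lever's flat thumb pad all the way down and keep it held down; finish while still holding it there. Do not touch the guard, leave the ball-ended brake lever in the other window alone, and do not pick up or disturb anything lying about.

Things in the scene. Friction and masses are not known exactly. Their poses are not given: they have to be found in the camera images.
- winch: Hand drum winch bolted to the bench, dark green: 260 x 400 mm bed plate, two side plates, between them a bare steel drum, ratchet wheel, brake drum and gear. Fixed. Origin: centre of the bed plate's underside, on the bench. y is the drum's axle, z up, its -x side faces the robot (yaw within 0.35 rad). The square stub for the crank sticks out of its +y side.
- guard: Dark green 3 mm sheet-steel guard over the winch; origin and axes of winch. Covers x -118 to +108, y -168 to +168 mm; flat top 208 mm above the bench, with two equal windows side by side along y, edged with a bright round bead 2 mm high; 50 mm between their openings. Front apron down to 40 mm above the bench. Must not be touched.
- window (a point): Centre of the guard window on the winch's +y side, in the plane of the guard's top surface, the one with the pawl lever's pad below it. The clear opening is 92 mm along the winch's x and 100 mm along its y. x, y, z axes as the winch's.
- brake_window (a point): Centre of the other guard window, on the winch's -y side, same size; the brake lever's ball is below it.
- thumb_pad: Flat ribbed steel pad on the pawl lever's front end, 42 (x) x 46 (y) x 6 mm. Origin: centre of its top face, at rest about 12 mm below the guard's top, front edge tilted up 0.17 rad; fully pressed 22 mm lower, tilted 0.18 rad the other way. Swings on a 62 mm radius about a level pin on its +x side. Sprung: 4 N starts it, about 9 N holds it at its stop; it returns when let go.
- pawl_lever (a joint): Angle of the pawl lever, rad: 0 at rest (pawl in the ratchet), 0.35 fully down at its stop (pawl clear of the ratchet).
- brake_lever (a joint): Angle of the brake lever, rad: 0 at rest, 0.35 fully down. Sprung like the other. Leave it at 0.
- brake_ball (a point): Centre of the 30 mm steel ball on the front end of the brake lever.
- nut: Loose hexagon nut, 30 mm across flats, 16 mm high, lying on the guard's top behind the brake window. Origin: centre of its underside.
- crank: The winch's removed crank, loose on the bench behind the winch: flat arm 200 mm long, wooden grip standing 111 mm high at one end. Origin: underside of the arm's middle; x along the arm to the grip.
- wrench: Loose spanner, 190 mm long, on the bench in front of the winch. Origin: its underside, near the middle; x along it.
- screwdriver: Loose screwdriver, 200 mm long, on the bench beside the winch's -y side. Origin: its underside, near the middle; x along it.
- shackle: Loose bow shackle, about 85 x 66 x 12 mm, on the bench beside the winch's +y side. Origin: its underside, near the middle.
- jar: Loose glass jar with steel lid, 76 mm across, 95 mm high, out to one side of the bench. Origin: centre of its underside.
- oil_can: Loose steel oil can, 68 mm across, with a thin bent brass spout up to 190 mm high, out to the other side of the bench. Origin: centre of its underside.

How it is judged:
On the way:
1. the fingertips press the pawl lever's thumb pad all the way down (value of joint pawl_lever above 0.28 rad and contact force between the fingers and thumb_pad above 1 N), for 0.3 s.
At the end, for the whole second after the job is handed in: The fingers are still pressing on the thumb pad (more than 1 N) and hold the pawl lever down at 0.28 rad or more of its 0.35; the brake lever is at rest (below 0.05 rad) (all of step 1 and value of joint brake_lever below 0.05 rad); the arm keeps its last pose, push and grip.
It fails at once if the robot touches the guard (more than 0.5 N) (contact force between any of the fingers, the arm and guard above 0.5 N).
It fails at once if the brake lever is moved (0.05 rad or more) (value of joint brake_lever above 0.05 rad).
It fails at once if something lying about is lifted or shifted by more than 15 mm (distance of any of nut, crank, wrench, screwdriver, shackle, jar, oil_can from where it was at the start of the episode above 0.015 m).
It also fails if it takes over 35 s, if anything falls off the work surface, if the arm or the gripper's body presses on something with over 40 N, if the wrist force passes 120 N, or if a joint passes its speed limit or range.

## Working session

There is one attempt and no reset: what is moved stays moved. The work goes in short steps, Python scripts to look and compute and a shell command to move; the robot and the scene stay as the last step left them, time stands still between calls to the robot, and variables do not carry over. Pictures are saved under pics/ and viewed, and the job is handed in when it is done.

```bash
mkdir -p pics; ls; python3 - <<'E'
from workcell import env
import cv2,numpy as np
s=env.observe();print(s)
for n in ["scene","side","wrist"]:
    c=env.capture(n); cv2.imwrite(f"pics/{n}0.png",c["frame"][:,:,::-1]); np.savez(f"pics/{n}0.npz",**c)
    print(n,c["K"].tolist(),(c.get("T") if "T" in c else c["T_tool_cam"]).round(3).tolist())
E
```

```text
pics
{'clock': 0.0, 'qpos': array([-0.1494916 ,  0.42674511,  0.07389547,  1.60662934, -0.03407431,
        1.11082787, -0.06712182]), 'joint_velocities': array([ 5.89282574e-04,  7.84334365e-04,  1.17301944e-04, -1.27044312e-03,
       -9.79456167e-04,  1.36416983e-03,  2.63375201e-05]), 'effort': array([ 7.16691302e-04, -9.49842310e+01,  3.76242042e+00, -4.63523841e+01,
        1.94300286e-02,  1.01335210e-02,  2.85131875e-06]), 'tool_pos': array([ 6.74604914e-01, -6.92315907e-05,  2.55593333e-01]), 'orientation': array([-3.14025051e+00,  1.42099867e-04,  1.57070468e+00]), 'ft_force': array([-0.40419992,  0.03383548,  0.45847372]), 'ft_torque': array([-0.02431759,  0.02006474, -0.00670181]), 'width': 0.08566836083259756}
scene [[509.4535127681498, 0.0, 324.7733644008354], [0.0, 509.4535127681498, 190.7491222710691], [0.0, 0.0, 1.0]] [[-0.484, 0.592, -0.645, 1.52], [0.875, 0.31, -0.372, 0.578], [-0.02, -0.744, -0.668, 1.158], [0.0, 0.0, 0.0, 1.0]]
side [[390.3418979652984, 0.0, 323.4303865787738], [0.0, 390.3418979652984, 200.51342231617036], [0.0, 0.0, 1.0]] [[0.183, -0.708, 0.682, -0.253], [-0.983, -0.135, 0.123, -0.155], [0.005, -0.693, -0.721, 1.011], [0.0, 0.0, 0.0, 1.0]]
wrist [[311.85219326694005, 0.0, 319.6405848138602], [0.0, 311.85219326694005, 196.47089708868617], [0.0, 0.0, 1.0]] [[0.0, -0.955, -0.297, 0.076], [1.0, -0.0, 0.001, 0.0], [-0.001, -0.297, 0.955, -0.118], [0.0, 0.0, 0.0, 1.0]]
```

View pics/scene0.png

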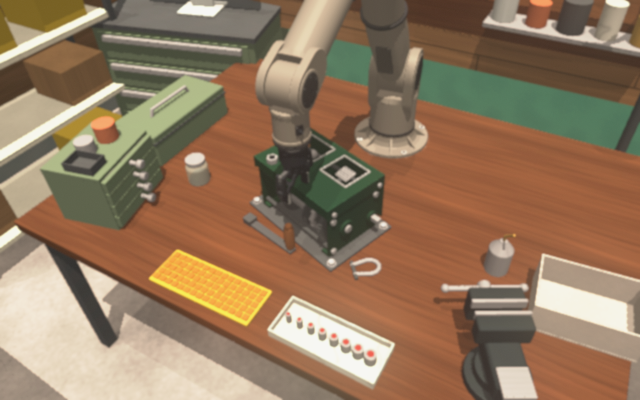

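View pics/side0.png

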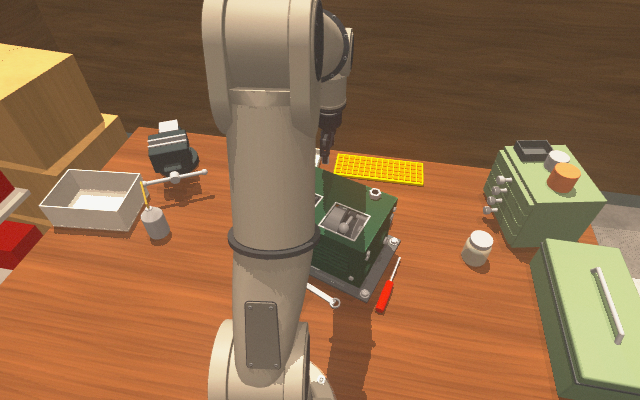

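View pics/wrist0.png

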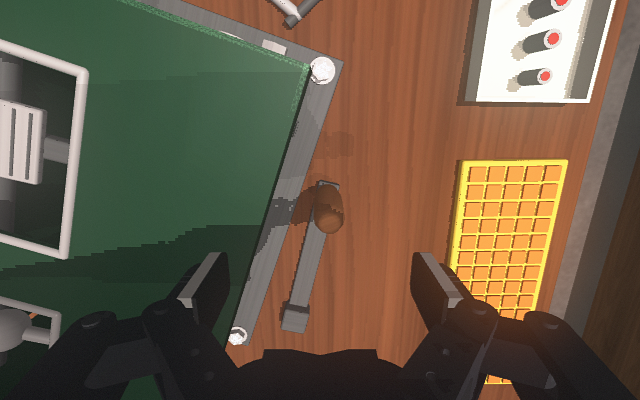

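The scene view shows the pad window near (345,172) and the brake window partly hidden behind the gripper near (318,145). The wrist view shows the pad window's right part around (40,150). I'll measure the window in the scene image.

```bash
cat > h.py <<'E'
import numpy as np
def ray(c,u,v,z,T):
    d=T[:3,:3]@np.linalg.inv(c["K"])@np.array([u,v,1.]); o=T[:3,3]; return o+d*(z-o[2])/d[2]
def pt(c,u,v,T):
    r=c["range_z"][int(v),int(u)]; p=np.linalg.inv(c["K"])@np.array([u,v,1.])*r
    return T[:3,:3]@p+T[:3,3]
E
python3 - <<'E'
import cv2,numpy as np
im=cv2.imread("pics/scene0.png")[120:220,250:400]
cv2.imwrite("pics/sc_crop.png",cv2.resize(im,None,fx=5,fy=5,interpolation=cv2.INTER_CUBIC))
E
```

```text
(no output)
```

View pics/sc_crop.png

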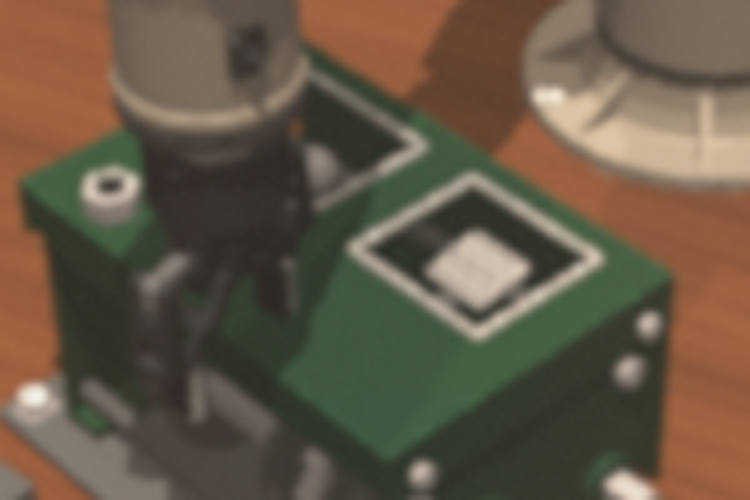

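```bash
python3 - <<'E'
import numpy as np
from h import *
c=np.load("pics/scene0.npz");T=c["T"]
C=[(350,246),(473,173),(604,258),(478,340)]
P=np.array([ray(c,250+(a+.5)/5-.5,120+(b+.5)/5-.5,0.2095,T) for a,b in C]);print(P.round(4));print("ctr",P.mean(0))
for i in range(4):
    d=P[(i+1)%4]-P[i];print(np.linalg.norm(d),np.degrees(np.arctan2(d[1],d[0])))
# pad
for a,b in [(427,266),(480,230),(530,268),(482,308),(478,268)]:
    u,v=250+a/5,120+b/5; print("pad",pt(c,u,v,T).round(4))
for a,b in [(420,350),(540,220)]:
    print("top",pt(c,250+a/5,120+b/5,T).round(4), ray(c,250+a/5,120+b/5,.208,T).round(4))
# wrist: pose
w=np.load("pics/wrist0.npz");from scipy.spatial.transform import Rotation as R
Tt=np.eye(4);Tt[:3,:3]=R.from_euler("xyz",[-3.14025,.00014,1.5707]).as_matrix();Tt[:3,3]=[.6746,0,.2556]
Tw=Tt@w["T_tool_cam"]
for u,v in [(88,70),(68,260),(200,150)]: print("w",ray(w,u,v,.2095,Tw).round(4),pt(w,u,v,Tw).round(4))
print("padw",[pt(w,u,v,Tw).round(4) for u,v in [(3,105),(40,112),(40,180),(22,145)]])
E
```

```text
[[ 0.5271 -0.011   0.2095]
 [ 0.432   0.0209  0.2095]
 [ 0.4683  0.1253  0.2095]
 [ 0.5661  0.0934  0.2095]]
ctr [0.49834602 0.05714686 0.2095    ]
0.10028486495666616 161.43210109211063
0.11049641436595531 70.83517699553997
0.10287344815958846 -18.060903063486833
0.1114633262692327 -110.48853964291266
pad [0.4993 0.0265 0.1867]
pad [0.4071 0.0148 0.1432]
pad [0.4275 0.06   0.1448]
pad [0.514  0.0707 0.1828]
pad [0.4947 0.0581 0.1939]
top [0.5891 0.0701 0.209 ] [0.5881 0.0695 0.208 ]
top [0.4534 0.078  0.208 ] [0.4534 0.0779 0.208 ]
w [0.5616 0.0899 0.2095] [0.5616 0.0899 0.2096]
w [ 0.5269 -0.0139  0.2095] [ 0.5257 -0.0146  0.2083]
w [0.6118 0.0508 0.2095] [0.6109 0.0504 0.2072]
padw [array([0.5021, 0.0732, 0.1962]), array([0.5178, 0.0694, 0.1922]), array([0.5034, 0.029 , 0.188 ]), array([0.5032, 0.0511, 0.193 ])]
```

The bead's outer corners give a window centre of about (0.498, 0.057) m and a winch yaw of about -0.32 rad. The pad centre is about 0.194 m up. I'll lift, close the fingers and move above the window, aligned with it.

```bash
python3 -m handwheel '[[0,0,-1.3,0,0,0],[0,0,-1.3,0,0,0],[0.6,-2,-1.3,0,0,1],[1.2,-4,-1.3,0,0,2],[1.6,-5,-1.3,0,0,3]]' 0 40
python3 - <<'E'
from workcell import env
s=env.observe();print(s["tool_pos"],s["orientation"],s["width"])
E
```

```text
clock: 0.78
tool_pos: [0.5222, 0.0485, 0.2949]
orientation: [-3.141, 0.0, 1.254]
ft_force: [0.4, 1.0, 0.4]
width: 0.0001
[0.52220824 0.048523   0.29486697] [-3.14068025e+00  1.27113079e-04  1.25378628e+00] 8.525213933755505e-05
```

```bash
python3 - <<'E'
from workcell import env
import cv2,numpy as np
from scipy.spatial.transform import Rotation as R
for n in ["wrist","scene"]:
    s=env.observe()
    c=env.capture(n); cv2.imwrite(f"pics/{n}1.png",c["frame"][:,:,::-1])
    T=c.get("T")
    if T is None:
        T=np.eye(4);T[:3,:3]=R.from_euler("xyz",s["orientation"]).as_matrix();T[:3,3]=s["tool_pos"];T=T@c["T_tool_cam"];c["T"]=T; print(s["tool_pos"])
    np.savez(f"pics/{n}1.npz",**c)
im=cv2.imread("pics/scene1.png")[120:220,250:400]
cv2.imwrite("pics/sc_crop1.png",cv2.resize(im,None,fx=5,fy=5,interpolation=cv2.INTER_CUBIC))
E
```

```text
[0.52220824 0.048523   0.29486697]
```

View pics/wrist1.png

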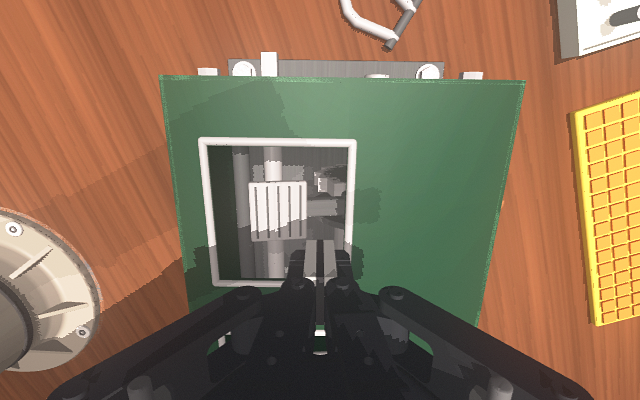

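View pics/sc_crop1.png

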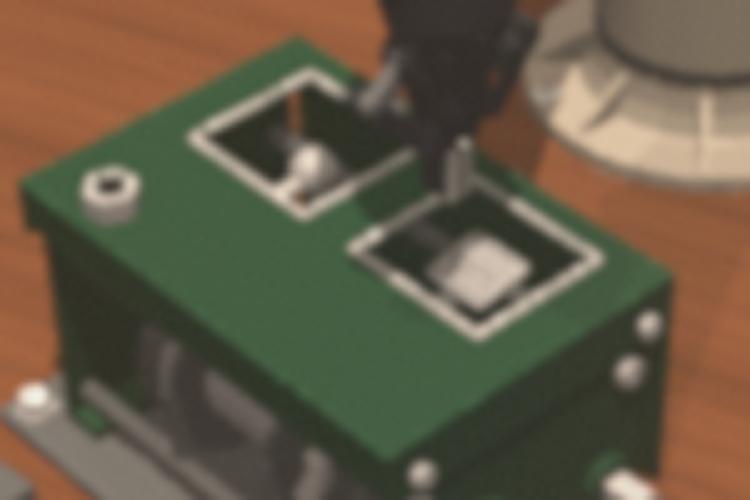

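Wrist view: the pad spans about (250–307, 181–241) inside the bead, whose outer corners are about (199,139), (356,141), (212,284) and (352,289). The fingers are closed at about (320,255). I'll compute the positions and the gripper's profile.

```bash
python3 - <<'E'
import numpy as np,cv2
from h import *
c=np.load("pics/wrist1.npz");T=c["T"]
wx=np.array([np.cos(-.32),np.sin(-.32)]);wy=np.array([-wx[1],wx[0]])
B=np.array([ray(c,u,v,.2095,T) for u,v in [(199,139),(356,141),(352,287),(212,285)]]);print(B.round(4))
d=B[1]-B[0];print("yaw",np.arctan2(d[1],d[0]),np.linalg.norm(d)); e=B[0]-B[3];print(np.linalg.norm(e))
ctr=B[0][:2]+wx*.049-wy*.053;print("ctr from corner0",ctr, B[1][:2]-wx*.049-wy*.053)
for (u,v,z) in [(250,183,.1995),(305,181,.1925),(307,240,.1925),(252,241,.1995)]: print("pad",ray(c,u,v,z,T).round(4),pt(c,min(max(u,254),302),min(max(v,186),236),T).round(4))
# pad patch
V,U=np.mgrid[186:237,254:303];P=np.array([pt(c,u,v,T) for u,v in zip(U.ravel(),V.ravel())]);P=P[P[:,2]>.18]
print("padmean",P.mean(0),"rel window", (P.mean(0)[:2]-ctr)@wx,(P.mean(0)[:2]-ctr)@wy)
# gripper profile
r=c["range_z"];V,U=np.nonzero((r>0.03)&(r<.2));K=c["K"];p=np.linalg.inv(K)@np.vstack([U,V,np.ones(len(U))])*r[V,U]
t=c["T_tool_cam"];q=t[:3,:3]@p+t[:3,3:];q=q[:,(q[2]<.03)]
for z in np.arange(-.08,.03,.01):
    m=(q[2]>=z)&(q[2]<z+.01)
    if m.any():print(round(z,3),m.sum(),"y",q[1,m].min().round(3),q[1,m].max().round(3),"x",q[0,m].min().round(3),q[0,m].max().round(3))
E
```

```text
[[ 0.4645  0.122   0.2095]
 [ 0.5603  0.0892  0.2095]
 [ 0.5272 -0.0142  0.2095]
 [ 0.4282  0.0201  0.2095]]
yaw -0.32947358128849447 0.10127129734334275
0.10819517712206511
ctr from corner0 [0.49430095 0.05626456] [0.49710008 0.05432626]
pad [0.4817 0.0827 0.1995] [0.4833 0.0796 0.1986]
pad [0.5182 0.0704 0.1925] [0.5151 0.0678 0.1939]
pad [0.5044 0.0254 0.1925] [0.5019 0.0301 0.1931]
pad [0.4663 0.0405 0.1995] [0.4694 0.044  0.1999]
padmean [0.49260087 0.05596547 0.19731161] rel window -0.0015196959977302287 -0.0008186942257800986
-0.08 404 y -0.019 0.019 x 0.019 0.022
-0.07 8414 y -0.062 0.062 x 0.007 0.021
-0.06 11892 y -0.062 0.061 x -0.005 0.019
-0.05 8788 y -0.053 0.053 x -0.009 0.019
-0.04 6623 y -0.046 0.045 x -0.009 0.017
-0.03 4061 y -0.038 0.038 x -0.012 0.015
-0.02 1207 y -0.028 0.028 x -0.012 0.014
-0.01 661 y -0.014 0.014 x 0.006 0.012
-0.0 676 y -0.014 0.014 x 0.006 0.012
0.01 478 y -0.014 0.014 x 0.006 0.012
0.02 22 y -0.006 0.006 x 0.01 0.011
```

The pad centre is about (0.493, 0.056), within 2 mm of the window centre, so clearance is generous. Next I'll centre over it and descend to just above the guard.

```bash
python3 -m handwheel '[[-0.07,-1.03,0,0,0,0.1],[-0.07,-1.03,0.9,0,0,0.1],[-0.07,-1.03,1.7,0,0,0.1],[-0.07,-1.03,1.7,0,0,0.1]]'
python3 - <<'E'
from workcell import env
import cv2
for n in ["scene","side"]:
    c=env.capture(n);im=c["frame"][:,:,::-1]
    im=im[110:230,250:410] if n=="scene" else im[150:300,250:410]
    cv2.imwrite(f"pics/{n}2.png",cv2.resize(im,None,fx=4,fy=4,interpolation=cv2.INTER_CUBIC))
E
```

```text
clock: 1.38
tool_pos: [0.4943, 0.0552, 0.2428]
orientation: [-3.139, 0.002, 1.246]
ft_force: [0.6, -0.3, 0.7]
width: -0.0
```

View pics/scene2.png

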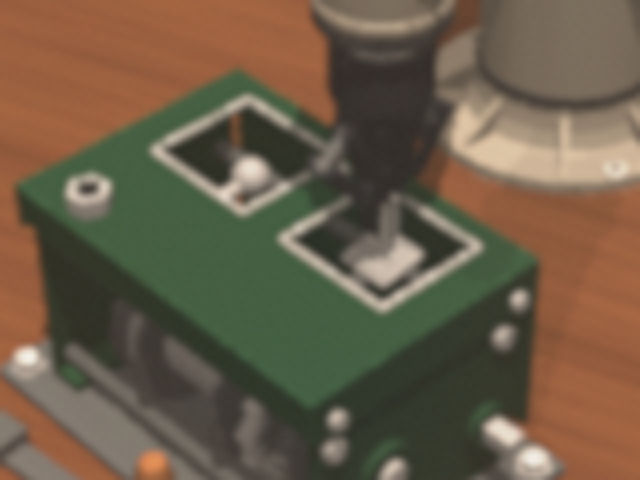

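The fingertips (about (390,245) in the crop) hang over the pad, clear of the bead. Descending in steps.

```bash
python3 -m handwheel '[[0,-0.05,0.4,0,0,0],[0,-0.05,0.8,0,0,0],[0,-0.05,0.8,0,0,0]]'; python3 -m handwheel '[[0,0,0.15,0,0,0],[0,0,0.3,0,0,0],[0,0,0.3,0,0,0]]'
```

```text
clock: 1.85
tool_pos: [0.4934, 0.0561, 0.2196]
orientation: [-3.141, 0.0, 1.246]
ft_force: [-0.3, -0.1, 2.7]
width: 0.0003
clock: 2.22
tool_pos: [0.4933, 0.0562, 0.2114]
orientation: [-3.141, 0.0, 1.246]
ft_force: [-3.6, 1.4, 5.1]
width: -0.0002
```

```bash
python3 -m handwheel '[[0,0,0.13,0,0,0],[0,0,0.13,0,0,0]]';python3 -m handwheel '[[0,0,0.13,0,0,0],[0,0,0.13,0,0,0]]'
```

```text
clock: 2.48
tool_pos: [0.4932, 0.0563, 0.2076]
orientation: [-3.141, -0.0, 1.246]
ft_force: [-6.1, 1.5, 7.6]
width: -0.0001
clock: 2.72
tool_pos: [0.4931, 0.0563, 0.2037]
orientation: [-3.141, -0.0, 1.246]
ft_force: [-5.7, 1.7, 8.0]
width: -0.0001
```

```bash
python3 -m handwheel '[[0,0,0.1,0,0,0],[0,0,0.1,0,0,0]]';python3 -m handwheel '[[0,0,0.07,0,0,0],[0,0,0.07,0,0,0]]'
```

```text
clock: 2.98
tool_pos: [0.4931, 0.0563, 0.201]
orientation: [-3.141, -0.0, 1.246]
ft_force: [-6.4, 1.7, 11.4]
width: 0.0
clock: 3.22
tool_pos: [0.4935, 0.0563, 0.2003]
orientation: [-3.142, -0.001, 1.246]
ft_force: [-15.6, -0.5, 34.4]
width: -0.0001
```

```bash
python3 -m handwheel '[[0,0,0.04,0,0,0],[0,0,0.04,0,0,0]]'
```

```text
clock: 3.48
tool_pos: [0.4936, 0.0563, 0.1998]
orientation: [3.141, -0.001, 1.246]
ft_force: [-21.0, -1.1, 49.9]
width: 0.0
```

The tip is at 0.175 m and the force rises steeply, so this matches the expected stop height. I'll ease off to a moderate push and check.

```bash
python3 -m handwheel '[[0,0,-0.05,0,0,0],[0,0,-0.05,0,0,0],[0,0,-0.05,0,0,0]]'
python3 - <<'E'
from workcell import env
import cv2,numpy as np
from h import *
from scipy.spatial.transform import Rotation as R
s=env.observe()
for n in ["scene","wrist"]:
    c=env.capture(n);im=c["frame"][:,:,::-1]
    if n=="scene":
        im=im[110:230,250:410]; im=cv2.resize(im,None,fx=4,fy=4,interpolation=cv2.INTER_CUBIC)
    cv2.imwrite(f"pics/{n}3.png",im)
    T=c.get("T")
    if T is None:
        T=np.eye(4);T[:3,:3]=R.from_euler("xyz",s["orientation"]).as_matrix();T[:3,3]=s["tool_pos"];T=T@c["T_tool_cam"];c["T"]=T
    np.savez(f"pics/{n}3.npz",**c)
print(env.observe()["ft_force"],env.observe()["tool_pos"])
E
```

```text
clock: 3.85
tool_pos: [0.4934, 0.0563, 0.2004]
orientation: [3.142, -0.001, 1.246]
ft_force: [-14.0, 0.5, 31.3]
width: 0.0002
[-13.11267984   1.30571249  31.61288059] [0.49338855 0.05630229 0.20035785]
```

View pics/scene3.png

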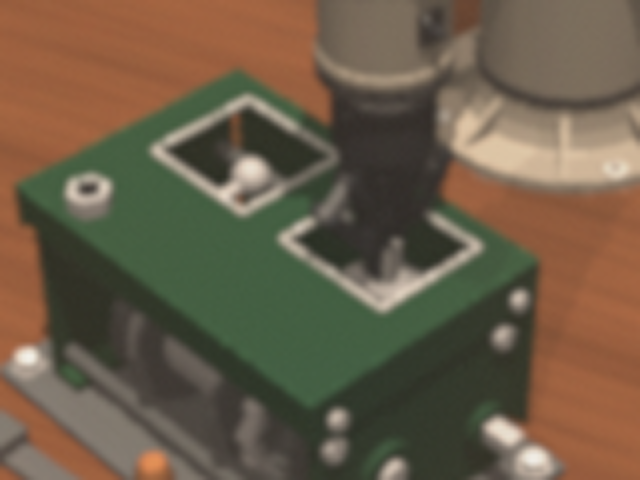

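View pics/wrist3.png

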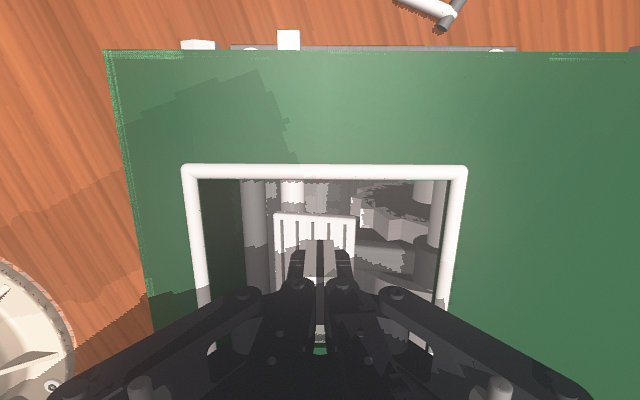

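The wrist view shows the tips on the pad (275–355, 213–250) with clear gaps to the bead. In the scene view the brake ball and nut look unmoved. I'll check the pad's tilt from depth.

```bash
python3 - <<'E'
import numpy as np
from h import *
wx=np.array([np.cos(-.325),np.sin(-.325)])
for f,(v0,v1,u0,u1) in {"wrist1":(186,237,254,303),"wrist3":(218,236,279,352)}.items():
    c=np.load(f"pics/{f}.npz");P=[]
    V,U=np.mgrid[v0:v1,u0:u1];P=np.array([pt(c,u,v,c["T"]) for u,v in zip(U.ravel(),V.ravel())])
    s=P[:,:2]@wx; k=np.abs(P[:,2]-np.median(P[:,2]))<.006
    for _ in range(4):
        a,b=np.polyfit(s[k],P[k,2],1); k=np.abs(P[:,2]-a*s-b)<.0015
    print(f,"slope",np.arctan(a),"z at ctr",a*(np.array([.493,.056])@wx)+b,k.mean())
E
```

```text
wrist1 slope -0.17173640935895623 z at ctr 0.19636787667677544 0.976390556222489
wrist3 slope 0.17830901818185685 z at ctr 0.17499922872090934 0.9855403348554034
```

The tilt went from -0.172 to +0.178 rad, a change of 0.350, so the lever is at its stop. Handing in.

```bash
python3 -c "
from workcell import env
s=env.observe();print(s['clock'],s['ft_force'],s['tool_pos']);print(env.close_job())"
```

```text
3.95 [-13.11267984   1.30571249  31.61288059] [0.49338855 0.05630229 0.20035785]
the job is handed in; nothing more can be done
None
```

The pawl lever is pressed fully down and held, and I handed the job in at 3.95 s with the closed fingertips still on the thumb pad.

- **Pad travel:** the depth image shows the pad's tilt changed from -0.172 to +0.178 rad. That is 0.350 rad, the lever's full travel. The pad centre dropped from about 0.196 to 0.175 m.
- **Push:** about 31 N downward and 13 N sideways at hand-in. It briefly reached about 50 N down at the stop before I eased off.
- **Clearance:** the last pictures showed gaps between the gripper and the window bead. I saw no sign of contact with the guard.
- **Brake lever and nut:** both looked unmoved in the last scene picture, but I did not measure them.
- **Other loose items:** I did not re-check the crank, wrench, screwdriver, shackle, jar or oil can individually. The arm only worked above the guard.

No check failed. The wrist and scene views put the pad about 3 mm apart, which is small next to the window clearance.

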